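# Drag the fittings tray into its bench dock and bolt it in

## Robot

A 6-joint arm with a two-finger parallel gripper is mounted at the origin on the work surface. World frame = base frame: x ahead of the robot, y to its left, z up, the work surface at z = 0. Lengths are in mm, angles in rad, forces in N, time in s.
With the tool pointing down it reaches from about 275 to 750 mm from the base axis. Payload 10.2 kg.
Tool frame: the origin (TCP) lies midway between the tips of the shut fingers; the grasp point (between the pads) lies 19 mm behind it (ctrl.grip_depth is the distance from the TCP to the grasp point, in mm); y points along the fingers, x is the direction in which the jaws open and shut, and the axes are right-handed (so a half turn about y gives the same grasp; the last joint's range is limited). The gripper opens to 85 mm and grips with 20 to 120 N. Pads are 22 mm wide; open, the fingers measure 114 mm over their backs; the gripper's body (76 mm by 85 mm) begins 54 mm behind the grasp point. The pads swing forward as they close: fully open they stand 13 mm farther back than shut.
Start: joints at [-1.486, 0.313, 1.498, -0, 1.331, -0.223], TCP at [159.043, -500.337, 231.294] pointing down, gripper open.
Joint ranges: [-2.94, 2.94], [-0.97, 2.17], [0.19, 2.56], [-1.23, 4.37], [0.02, 3.11], [-2.88, 2.88]. Speed limits (rad/s): [2.39, 2.39, 3.01, 3.14, 3.14, 3.14].

## Interface

Orientations are given as a unit quaternion [w, x, y, z].
In Python, from rig import ctrl gives the robot as it stands. The module is installed in compiled form; this text tells all that it offers.
- The arm moves only by the tool drive_tool, never from a script. Its arguments are lists of equal length, an entry for each row: "gripper": the closure, from 0 (fully open) to 1 (shut); "offset": the shift along the tool's x, y, z in m, a list of three; "turn": the turn about the tool's y in degrees. In form: {"gripper": [gripper, ...], "offset": [[tx, ty, tz], ...], "turn": [turn, ...]}. A call has 1 to 20 rows; each row shifts and turns the commanded pose from where the row before left it, along the tool's axes as they then stand; what a row does not reach is not made up. A row lasts 1/12 s, in which the tool goes at most 41.7 mm and 7.16 degrees, less where a joint would pass 70% of its speed; a pose out of reach is approached as far as the arm can. A call is refused whole if a number of a shift passes 0.0417 or a number of a turn 7.16, either way. A call with a gripper value outside its range is refused whole. The fingers move at their own pace and stop on an object; "force" is the grip in N (left out, the last holds). Time passes only in rows, so rows that do not move let the fingers close. It gives the time, the measured TCP pose, the force and the opening at its end, in the units of the state.
- ctrl.sense(): the state, without advancing time (a new reading comes with each control period).
- ctrl.capture(name): name is "side" or "top"; returns (picture, depth): 480x640x3 uint8, red, green, blue; 480x640 float32, mm along the optical axis (not along the pixel's ray), 0 where there is no reading.
- ctrl.camera_params(name): a dict with "fovy" (degrees; the focal length in pixels is half the picture's height over the tangent of half this angle, whatever the lens; pixels are square), "cx", "cy" (the principal point, pixels), "view" (4x4, takes a point from world to camera coordinates). Camera axes: x right, y down, z forward; pixel columns grow to the right and rows downward; lengths in mm; the calibration is good to about 2 mm. A picture is of the moment at which its call begins. camera_params takes no time and is no camera call.
- ctrl.finish_job(): hands the job in, once; it reports no verdict.
Trained networks look in the newest picture that a camera, given by its name, has taken for a name from the list of things; names that differ only in an ending like _2 or _b are one class to them, and where a whole thing is asked for, a point or a joint stands for the part that bears it (a point fixed in the world has none). Each returns a list of dicts, best first, with "score" (0 to 1); they miss things now and then, are a little off and sometimes report something else, mostly with a low value. They report only what shows in the picture. A call takes as long as a camera call. They do not tell look-alikes from the thing itself.
- ctrl.boxes_of(camera, query): "centre" ([x, y, z] in mm, in the coordinates of the camera as it stood for that picture, good to about 4 mm: the middle of the surface that is visible of it).
- ctrl.regions_of(camera, query): "mask" (480x640 bool, what is visible of it).
- ctrl.pinpoint(camera, query): "centre" ([x, y, z] in mm, in the coordinates of the camera as it stood for that picture, good to about 4 mm: a listed point, or the origin of a listed thing).
The state is a dict: "time_s": time; "joints": joint angles; "dq": joint speeds; "tau": joint torques, N m; "eef_pos": TCP position; "ee_rot": TCP orientation; "force": force on the tool from outside, world axes, zero at the start; "wrist_torque": the same for the moment, N m; "grip_width": opening from 0.0 (shut) to 1.0 (fully open).
Only numpy, scipy, OpenCV 4.12 (cv2) and the standard library are available. Lean on these libraries where they do the work, as an engineer would, in place of code of your own. Each camera call takes 0.05 s, during which the arm holds its last target.

## Task

Hook your fingertips behind the far lip of the tray of tube fittings and drag it towards you into the bench dock; press it home against the rubber-faced end stop, wherever that is clamped, with about 10 N for a moment (at least 5 N, never more than 18 N anywhere on the dock) so that it is properly seated. Then let go and slide the bolt fully across behind the tray. Leave the bottle, the spanner and the brass regulator where they are.

Things in the scene. Friction and masses are not known exactly. Their poses are not given: they have to be found in the camera images.
- tray: Loose aluminium tray, 100 (x) by 170 (y) by 45 mm high, 0.56 to 0.91 kg, walls 4 mm. Dark foam with fittings (up to 11 mm above it) fills it to 4 mm below the rim, so a wall is hard to pinch. Origin: centre of the underside; +x is its far side. Starts 75 to 115 mm beyond the dock's origin, up to 12 mm sideways, turned up to 9 degrees from the dock. Drag on the bench about 2 to 6 N.
- tray_lip (a point): Middle of the far lip: on the outer face of the tray's far (+x) wall, at the top edge 45 mm above the bench; tray axes. The far wall is upright and flat, 170 mm long; beyond it the bench is free.
- dock: Fixed grey dock; x points out of its mouth, away from the robot. Two side rails 22 mm high, inner faces y = +-89 mm, x = -59 to -14 mm, then flaring out to x = 15 mm to catch a tray 12 mm off. Across the near end a rubber-faced steel stop, 40 mm high, 150 long, clamped with its face anywhere from x = -50 to -32 mm (not reported: feel for it). So a tray home on it has its centre at x = 0 to 18 mm, y = 0.
- bolt (a joint): Travel of the steel bolt, m, along the dock's +y: 0 drawn back, 0.060 fully across (hard stop); starts at 0 to 0.015, stays where left, moves with about 2 N. At 0 the blade ends at dock y = -120 mm. The blade (x = 72 to 88, z = 8 to 22 mm) passes at least 4 mm behind the far wall of a tray that is home and jams on the side of one further out.
- bolt_knob (a point): On the bolt's upright pin (14 mm thick, 22 to 70 mm above the bench, black cap 20 mm wide above that, to 76 mm): point on its axis 60 mm above the bench; dock axes. At travel 0 it is at dock x = 80, y = -170 mm. Push the pin towards the dock's +y, or pinch it. Its housing: 28 mm high, x = 58 to 102, y = -192 to -128 mm.
- leak_bottle: Bystander: white bottle with black cap, 52 mm across, 120 mm tall, to the left. Origin: centre of the underside.
- spanner: Bystander: steel spanner lying on the bench to the right. Origin: underside, near its middle.
- regulator: Bystander: brass regulator body, 48 mm across, 70 mm tall, to the right. Origin: centre of the underside.
There are look-alikes about, which are no part of the job. Of the things like the tray, leave any that is green; of the rest the smaller one is meant.

How it is judged:
By the outcome, as a careful person would: the job done as asked, in the order asked, and still so for the second after the job is handed in, with the robot touching nothing.
It also fails if it takes over 67 s, if anything falls off the work surface, if the arm or the gripper's body presses on something with over 40 N, if the wrist force passes 120 N, or if a joint passes its speed limit or range.

## Working session

There is one attempt and no reset: what is moved stays moved. The work goes in short steps, Python scripts to look and compute and a tool call to move; the robot and the scene stay as the last step left them, time stands still between calls to the robot, and variables do not carry over. Pictures are saved under pics/ and viewed, and the job is handed in when it is done.

Besides the shell and the picture viewer there is one more tool, called after "Request:" as name(argument=value, ...), one argument or row to a line, values as JSON. drive_tool: Moves the arm, as the interface text tells. Its arguments: {"type":"object","properties":{"gripper":{"type":"array","items":{"type":"number"}},"offset":{"type":"array","items":{"type":"array","items":{"type":"number"}}},"turn":{"type":"array","items":{"type":"number"}},"force":{"type":"number"}},"required":["gripper","offset","turn"]}

```bash
mkdir -p pics; cat > h.py <<'E'
from rig import ctrl
import numpy as np, cv2
def K(n):
    p=ctrl.camera_params(n); f=240/np.tan(np.radians(p['fovy'])/2); return f,p['cx'],p['cy'],np.array(p['view'])
def w2p(n,P):
    f,cx,cy,V=K(n); c=V[:3,:3]@np.array(P,float)+V[:3,3]; return f*c[0]/c[2]+cx,f*c[1]/c[2]+cy
def c2w(n,c):
    V=K(n)[3]; return V[:3,:3].T@(np.array(c)-V[:3,3])
def cloud(n,d):
    f,cx,cy,V=K(n); v,u=np.mgrid[0:480,0:640]; 
    C=np.stack([(u-cx)/f*d,(v-cy)/f*d,d],-1); return (C-V[:3,3])@V[:3,:3]
def save(n,img): cv2.imwrite('pics/'+n+'.png',cv2.cvtColor(img,cv2.COLOR_RGB2BGR))
E
python3 - <<'E'
from h import *
np.set_printoptions(precision=1,suppress=True)
s=ctrl.sense();print(s)
for n in('top','side'):
    im,d=ctrl.capture(n);save(n+'0',im);np.save(n+'0.npy',d);np.save(n+'0i.npy',im)
    print(n,ctrl.camera_params(n))
    for q in('tray','tray_lip','dock','bolt_knob'):
        for r in ctrl.pinpoint(n,q): w=c2w(n,r['centre']);print(q,round(r['score'],2),w,np.array(w2p(n,w)))
E
```

```text
{'time_s': 0.0, 'joints': array([-1.5,  0.3,  1.5,  0. ,  1.3, -0.2]), 'dq': array([-0.,  0.,  0.,  0.,  0., -0.]), 'tau': array([  0. , -41.2, -26. ,  -0. ,   0. ,  -0. ]), 'eef_pos': array([ 159. , -500.1,  230.7]), 'ee_rot': array([ 0.6, -0.6,  0.4, -0.4]), 'force': array([-0. , -0.9,  0.3]), 'wrist_torque': array([-0., -0.,  0.]), 'grip_width': 0.9974713671787812}
top {'fovy': 53.92649610496437, 'cx': 315.8834339490356, 'cy': 239.25611545958805, 'view': array([[ -0. ,  -1. ,   0. , -48.2],
       [ -1. ,   0. ,  -0.1, 488.4],
       [  0.1,  -0. ,  -1. , 896.5],
       [  0. ,   0. ,   0. ,   1. ]])}
tray 0.85 [315.1 279.5  -0.7] [146.7 329.8]
tray 0.79 [615.4 -27.3   2.8] [302.6 176.7]
tray 0.75 [680.6 228.3   2.5] [175.3 145.8]
tray 0.44 [556.4 324.6   2.5] [125.9 207.4]
tray_lip 0.6 [642.1 230.2  43.5] [167.8 159.5]
tray_lip 0.58 [661.  -20.5  48.7] [298.3 148.1]
tray_lip 0.58 [383.4 293.3  69. ] [126.3 296. ]
side {'fovy': 45.69828374943797, 'cx': 321.2983340260386, 'cy': 235.38839847627125, 'view': array([[   1. ,   -0.1,   -0. , -506.5],
       [  -0. ,   -0.5,   -0.9,   77.2],
       [   0. ,    0.9,   -0.5, 1132.5],
       [   0. ,    0. ,    0. ,    1. ]])}
tray 0.93 [682.7 229.2  -1.6] [388.8 206.9]
tray 0.83 [313.4 285.   -1.8] [235.  202.9]
tray 0.76 [614.4 -23.3   5. ] [375.4 264. ]
tray 0.46 [ 643.9 -389.7    0.9] [431.5 404.3]
tray_lip 0.87 [633.9 229.3  44.1] [368.9 190.5]
tray_lip 0.81 [384.  291.2  66.9] [262.1 174.9]
tray_lip 0.7 [661.6 -15.3  46.7] [399.3 243. ]
dock 0.59 [ 443.5 -379.6    2.2] [293.  406.4]
dock 0.51 [ 646.6 -389.8   -0.6] [433.3 405. ]
bolt_knob 0.78 [ 610.3 -194.2   60.9] [388.4 292. ]
```

View pics/top0.png

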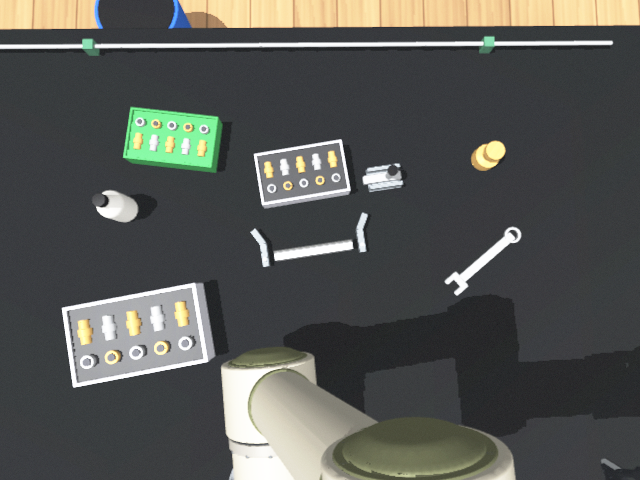

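View pics/side0.png

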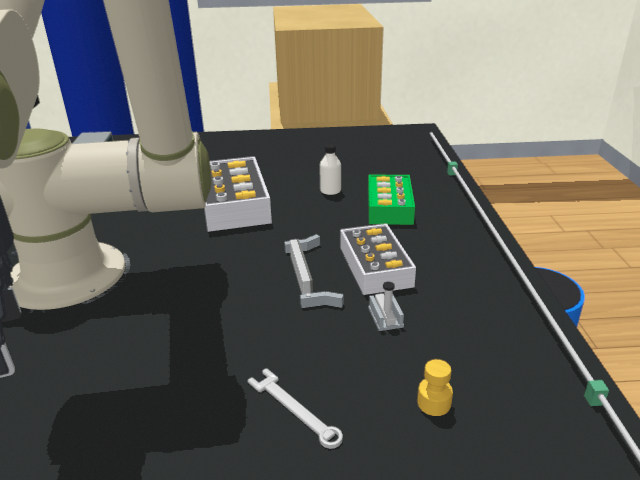

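Tray-like things in the top picture: a green one at (172,140), which is excluded; a large grey one at (137,335); and a smaller grey one at (302,173), facing the dock at (313,245). The smaller grey one fits the description. I'll confirm it in a crop and measure the dock and tray.

```bash
python3 - <<'E'
from h import *
np.set_printoptions(precision=1,suppress=True)
im=np.load('top0i.npy');d=np.load('top0.npy')
save('crop0',cv2.resize(im[120:280,230:430],(800,640)[:2] if 0 else (750,600),interpolation=cv2.INTER_CUBIC))
P=cloud('top',d);v,u=np.mgrid[0:480,0:640]
def sel(u0,u1,v0,v1,z0,z1):
    m=(u>=u0)&(u<=u1)&(v>=v0)&(v<=v1)&(d>0)&(P[...,2]>z0)&(P[...,2]<z1);return P[m]
print('bench',np.median(sel(200,230,200,270,-20,20)[:,2]))
def rect(n,Q):
    r=cv2.minAreaRect(Q[:,:2].astype(np.float32));print(n,len(Q),r,np.percentile(Q[:,2],[5,50,95]));print(cv2.boxPoints(r))
rect('tray',sel(250,355,135,210,34,60))
rect('stop',sel(268,356,235,265,31,50))
rect('railL',sel(245,272,225,270,12,30))
rect('railR',sel(354,372,208,256,12,30))
rect('housing',sel(362,408,160,195,15,36))
rect('blade+',sel(355,408,160,195,5,36))
Q=sel(362,410,155,195,55,90);print('knob',len(Q),Q.mean(0) if len(Q) else 0, Q.min(0),Q.max(0))
print('side')
im=np.load('side0i.npy');d=np.load('side0.npy');P=cloud('side',d)
print('bench',np.median(sel(350,380,340,360,-20,20)[:,2]))
rect('tray',sel(335,415,222,290,34,60))
rect('stop',sel(285,318,235,300,31,50))
rect('housing',sel(365,408,285,332,22,36))
Q=sel(378,402,280,300,55,90);print('knob',len(Q),Q.mean(0), Q.min(0),Q.max(0))
E
```

```text
bench 0.4433664566915868
tray 4662 ((615.42236328125, -25.45935821533203), (101.49434661865234, 170.54824829101562), 9.355923652648926) [39.4 42.8 50.6]
[[ 551.5   50.4]
 [ 579.2 -117.8]
 [ 679.4 -101.3]
 [ 651.6   66.9]]
stop 770 ((466.3455505371094, -46.15415954589844), (18.21170425415039, 149.79127502441406), 8.078648567199707) [37.6 40.6 43.2]
[[ 446.8   26.7]
 [ 467.9 -121.6]
 [ 485.9 -119. ]
 [ 464.8   29.3]]
railL 259 ((473.6131286621094, 53.65592956542969), (76.37818908691406, 20.155323028564453), 19.979747772216797) [19.3 22.4 25.1]
[[434.3  50.1]
 [441.2  31.1]
 [512.9  57.2]
 [506.1  76.2]]
railR 261 ((501.06549072265625, -139.8724822998047), (18.829132080078125, 76.893798828125), 87.04165649414062) [18.1 22.9 25.7]
[[ 462.2 -147.3]
 [ 539.  -151.3]
 [ 539.9 -132.5]
 [ 463.2 -128.5]]
housing 560 ((609.33154296875, -182.30950927734375), (43.029571533203125, 75.40394592285156), 8.465385437011719) [17.7 24.5 31.1]
[[ 582.5 -148.2]
 [ 593.6 -222.8]
 [ 636.2 -216.4]
 [ 625.1 -141.9]]
blade+ 711 ((616.94580078125, -188.44981384277344), (61.955810546875, 99.56645965576172), 3.885
[... 180 characters left out ...]
ide
bench 0.8410892446259244
tray 2730 ((613.5818481445312, -25.657325744628906), (101.87924194335938, 177.22613525390625), 9.243426322937012) [38.3 42.8 50.1]
[[ 549.1   53.6]
 [ 577.5 -121.3]
 [ 678.1 -104.9]
 [ 649.6   70. ]]
stop 490 ((464.8712158203125, -48.19318389892578), (18.788982391357422, 153.5249786376953), 8.22046947479248) [33.6 40.5 42.5]
[[ 444.6   26.4]
 [ 466.5 -125.5]
 [ 485.1 -122.8]
 [ 463.2   29.1]]
housing 405 ((605.4892578125, -169.19378662109375), (43.229583740234375, 106.2112808227539), 8.070024490356445) [22.3 26.9 30.6]
[[ 576.6 -119.6]
 [ 591.5 -224.8]
 [ 634.3 -218.7]
 [ 619.4 -113.6]]
knob 148 [ 609.2 -197.9   70.5] [ 600.1 -206.8   55.6] [ 619.3 -186.2   79.3]
```

View pics/crop0.png

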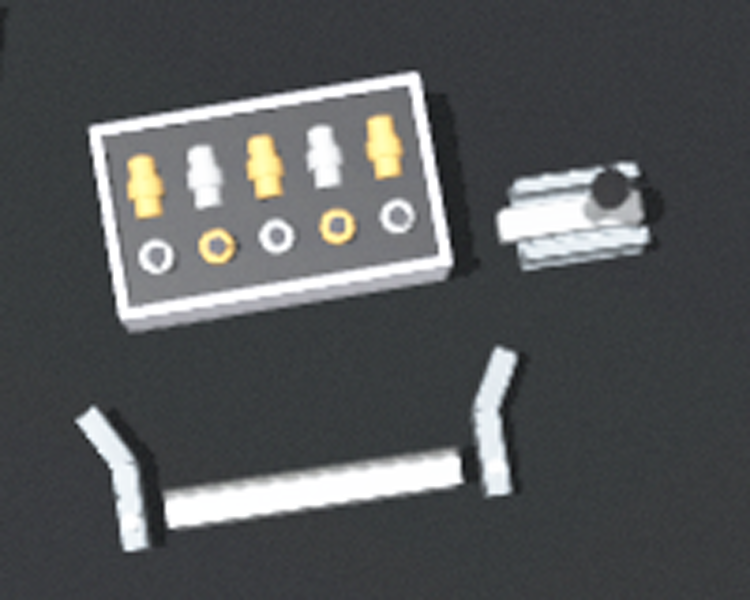

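The crop confirms it: the small grey tray at about (300,173) in the full picture faces the dock, and its bolt is at (385,178). The tray is nearly in line with the dock, so I'll work out the moves.

```bash
cat >> h.py <<'E'
from scipy.spatial.transform import Rotation as R
th=np.radians(8.2); U=np.array([np.cos(th),np.sin(th),0]);Vv=np.array([-np.sin(th),np.cos(th),0])
O=np.array([508.7,-40.5,0])
def Rt(q): return R.from_quat([q[1],q[2],q[3],q[0]]).as_matrix()
def rep(target=None):
    np.set_printoptions(precision=4,suppress=True)
    s=ctrl.sense();M=Rt(s['ee_rot']);p=s['eef_pos']
    print('t',round(s['time_s'],2),'pos',p,'dock xy',(p-O)@U,(p-O)@Vv,'F',s['force'],'Fdock',s['force']@U,s['force']@Vv,'w',s['grip_width'])
    print('tool axes (cols)\n',M); print('yaw of tool x %.2f z %.2f rel dock'%tuple(np.degrees(np.arctan2(a@Vv,a@U)) for a in (M[:,0],M[:,2])))
    if target is not None: print('offset tool m',M.T@(np.array(target)-p)/1000)
E
python3 - <<'E'
from h import *
rep([690,-13.5,200])
E
```

```text
t 0.5 pos [ 159.0576 -500.3239  231.2729] dock xy -411.6519463934788 -405.253598621714 F [-0.5499 -1.2217  0.511 ] Fdock -0.718484937241832 -1.1307726240954403 w 1.000259424284381
tool axes (cols)
 [[ 0.303  0.     0.953]
 [-0.953  0.     0.303]
 [-0.    -1.     0.   ]]
yaw of tool x -80.56 z 9.44 rel dock
offset tool m [-0.3031  0.0313  0.6535]
```

Request:
drive_tool(
  gripper=[0,0,0,0,0,0,0,0,0,0,0,0,0,0,0,0,0,0,0,0],
  offset=[
    [0,0,0],
    [0,0,0],
    [-0.02,0,0.029],
    [-0.02,0,0.029],
    [-0.02,0,0.029],
    [-0.02,0,0.029],
    [-0.02,0,0.029],
    [-0.02,0,0.029],
    [-0.02,0,0.029],
    [-0.02,0,0.029],
    [-0.02,0,0.029],
    [-0.02,0,0.029],
    [-0.02,0,0.029],
    [-0.02,0,0.029],
    [-0.02,0,0.029],
    [-0.02,0,0.029],
    [-0.02,0,0.029],
    [-0.02,0,0.029],
    [-0.02,0,0.029],
    [-0.02,0,0.029],
  ],
  turn=[4.7,4.7,0,0,0,0,0,0,0,0,0,0,0,0,0,0,0,0,0,0],
)

```text
time_s: 2.17
eef_pos: [625.1, -67.8, 231.3]
ee_rot: [-0.535, 0.535, -0.463, 0.463]
force: [0.3, -1.3, 0.6]
grip_width: 1.002
```

```bash
python3 - <<'E'
from h import *
rep([690,-13.5,100])
E
```

```text
t 2.17 pos [625.1371 -67.7611 231.2629] dock xy 111.35850154073111 -43.58968384999979 F [ 0.299  -1.2817  0.6   ] Fdock 0.11313294115283958 -1.31120223531173 w 1.0017675620993944
tool axes (cols)
 [[ 0.1434 -0.      0.9897]
 [-0.9897 -0.      0.1434]
 [ 0.     -1.     -0.    ]]
yaw of tool x -89.96 z 0.04 rel dock
offset tool m [-0.0444  0.1313  0.072 ]
```

Request:
drive_tool(
  gripper=[0,0,0,0,0,0,0,0,0,0],
  offset=[
    [-0.011,0,0.018],
    [-0.011,0,0.018],
    [-0.011,0,0.018],
    [-0.011,0,0.018],
    [0,0.03,0],
    [0,0.03,0],
    [0,0.03,0],
    [0,0.03,0],
    [0,0.02,0],
    [0,0,0],
  ],
  turn=[0,0,0,0,0,0,0,0,0,0],
)

```text
time_s: 3.0
eef_pos: [686.8, -15.0, 86.1]
ee_rot: [-0.533, 0.536, -0.465, 0.46]
force: [-0.5, 0.5, -1.0]
grip_width: 1.0
```

```bash
python3 - <<'E'
from h import *
rep()
for n in('top','side'):
    im,d=ctrl.capture(n);save(n+'1',im)
E
```

```text
t 3.0 pos [686.786  -15.0143  86.0851] dock xy 179.90028756581233 -0.1750968459487975 F [-0.5274  0.5059 -1.0266] Fdock -0.4498647132010723 0.5759712086575812 w 0.9998975420697512
tool axes (cols)
 [[ 0.1432 -0.0085  0.9897]
 [-0.9897  0.0017  0.1432]
 [-0.0029 -1.     -0.0082]]
yaw of tool x -89.97 z 0.03 rel dock
```

View pics/side1.png

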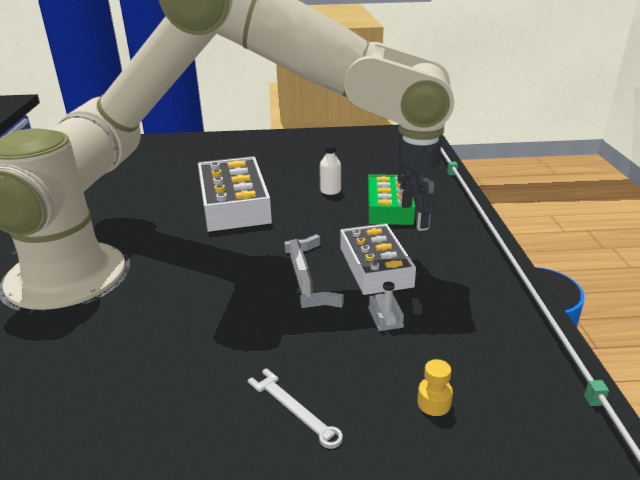

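View pics/top1.png

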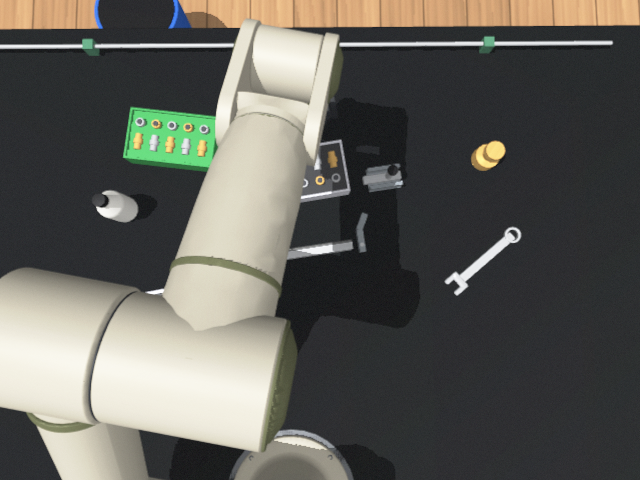

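The fingers (side picture, about (422,205)) are beyond the tray's far lip and clear of the green tray. I'll descend.

Request:
drive_tool(
  gripper=[0,0],
  offset=[
    [0,0,0.003],
    [0,0,0],
  ],
  turn=[0,0],
)

```text
time_s: 3.27
eef_pos: [693.3, -15.1, 93.5]
ee_rot: [0.535, -0.534, 0.462, -0.464]
force: [-0.2, 0.4, 0.5]
grip_width: 0.998
```

```bash
python3 - <<'E'
from h import *
rep([0,0,10])
E
```

```text
t 3.27 pos [693.3074 -15.099   93.5446] dock xy 186.3429113181836 -1.1890736907977146 F [-0.1808  0.3939  0.4966] Fdock -0.12277086450242305 0.41568882252136297 w 0.9983233350126017
tool axes (cols)
 [[ 0.1433  0.0038  0.9897]
 [-0.9897 -0.0006  0.1433]
 [ 0.0012 -1.      0.0036]]
yaw of tool x -89.96 z 0.04 rel dock
offset tool m [-0.1144  0.0809 -0.6843]
```

Request:
drive_tool(
  gripper=[0,0,0,0,0,0,0,0,0,0,0,0,0,0,0],
  offset=[
    [0,0.004,0],
    [0,0.008,0],
    [0,0.01,0],
    [0,0.01,0],
    [0,0.01,0],
    [0,0.01,0],
    [0,0.01,0],
    [0,0.008,0],
    [0,0.006,0],
    [0,0.004,0],
    [0,0,0],
    [0,0,0],
    [0,0,0],
    [0,0,0],
    [0,0,0],
  ],
  turn=[0,0,0,0,0,0,0,0,0,0,0,0,0,0,0],
)

```text
time_s: 4.52
eef_pos: [692.2, -15.0, 11.8]
ee_rot: [0.535, -0.534, 0.463, -0.463]
force: [0.2, 0.5, -0.1]
grip_width: 1.0
```

```bash
python3 - <<'E'
from h import *
rep([0,0,10])
for n in('side',):
    im,d=ctrl.capture(n);save(n+'2',cv2.resize(im[140:340,280:480],(600,600)))
E
```

```text
t 4.52 pos [692.2275 -15.0205  11.778 ] dock xy 185.28526666070692 -0.9573270841969059 F [ 0.1622  0.4865 -0.1021] Fdock 0.22992997768087536 0.4583709714400756 w 1.000019246649078
tool axes (cols)
 [[ 0.1433  0.0007  0.9897]
 [-0.9897 -0.0001  0.1433]
 [ 0.0003 -1.      0.0007]]
yaw of tool x -89.96 z 0.04 rel dock
offset tool m [-0.114   0.0013 -0.6829]
```

View pics/side2.png

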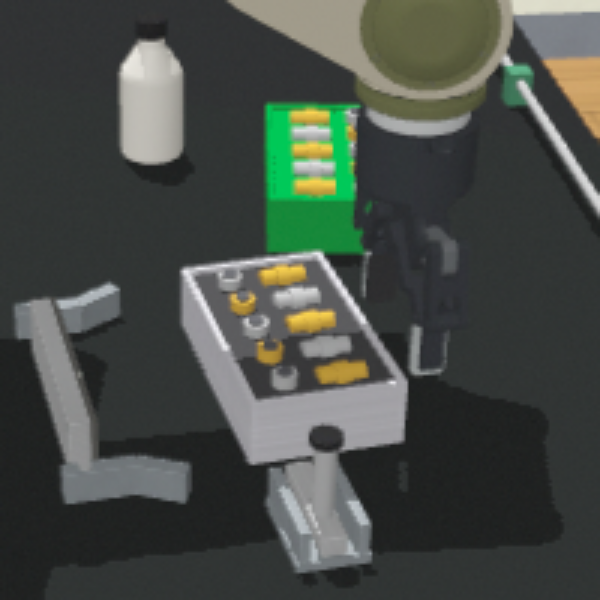

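Request:
drive_tool(
  gripper=[0,0,0,0,0,0,0,0,0,0,0,0,0,0,0,0,0,0,0,0],
  offset=[
    [0,0,-0.001],
    [0,0,-0.002],
    [0,0,-0.002],
    [0,0,-0.002],
    [0,0,-0.002],
    [0,0,-0.002],
    [0,0,-0.002],
    [0,0,-0.002],
    [0,0,-0.002],
    [0,0,-0.002],
    [0,0,-0.002],
    [0,0,-0.002],
    [0,0,-0.002],
    [0,0,-0.002],
    [0,0,-0.002],
    [0,0,-0.002],
    [0,0,-0.002],
    [0,0,-0.002],
    [0,0,-0.002],
    [0,0,-0.002],
  ],
  turn=[0,0,0,0,0,0,0,0,0,0,0,0,0,0,0,0,0,0,0,0],
)

```text
time_s: 6.23
eef_pos: [653.3, -20.6, 11.4]
ee_rot: [0.535, -0.535, 0.463, -0.463]
force: [3.7, -0.1, -0.3]
grip_width: 1.001
```

```bash
python3 - <<'E'
from h import *
rep([0,0,10])
E
```

```text
t 6.23 pos [653.2803 -20.6135  11.3558] dock xy 145.93857914400866 -0.9381108216252266 F [ 3.6826 -0.0701 -0.3148] Fdock 3.634926271910346 -0.5946366628513718 w 1.000759099936294
tool axes (cols)
 [[ 0.1432  0.0002  0.9897]
 [-0.9897 -0.      0.1432]
 [ 0.0001 -1.      0.0002]]
yaw of tool x -89.97 z 0.03 rel dock
offset tool m [-0.114   0.0012 -0.6436]
```

Request:
drive_tool(
  gripper=[0,0,0,0,0,0,0,0,0,0,0,0,0,0,0,0,0,0],
  offset=[
    [0,0,-0.002],
    [0,0,-0.002],
    [0,0,-0.002],
    [0,0,-0.002],
    [0,0,-0.002],
    [0,0,-0.002],
    [0,0,-0.002],
    [0,0,-0.002],
    [0,0,-0.002],
    [0,0,-0.002],
    [0,0,-0.002],
    [0,0,-0.002],
    [0,0,-0.002],
    [0,0,-0.002],
    [0,0,-0.002],
    [0,0,-0.002],
    [0,0,-0.002],
    [0,0,-0.002],
  ],
  turn=[0,0,0,0,0,0,0,0,0,0,0,0,0,0,0,0,0,0],
)

```text
time_s: 7.73
eef_pos: [617.6, -25.8, 11.4]
ee_rot: [0.535, -0.535, 0.463, -0.463]
force: [3.9, 1.2, -0.5]
grip_width: 0.999
```

```bash
python3 - <<'E'
from h import *
rep([0,0,10])
for n in('side','top'):
    im,d=ctrl.capture(n);a=im[180:340,270:470] if n=='side' else im[120:280,210:410];save(n+'3',cv2.resize(a,(750,600)))
E
```

```text
t 7.73 pos [617.6294 -25.756   11.3638] dock xy 109.91860301853025 -0.9432640607296907 F [ 3.8601  1.2054 -0.4957] Fdock 3.9925323707852685 0.6424877422531607 w 0.9992123820695
tool axes (cols)
 [[ 0.1432  0.0001  0.9897]
 [-0.9897 -0.      0.1432]
 [ 0.     -1.      0.0001]]
yaw of tool x -89.97 z 0.03 rel dock
offset tool m [-0.114   0.0013 -0.6076]
```

View pics/side3.png

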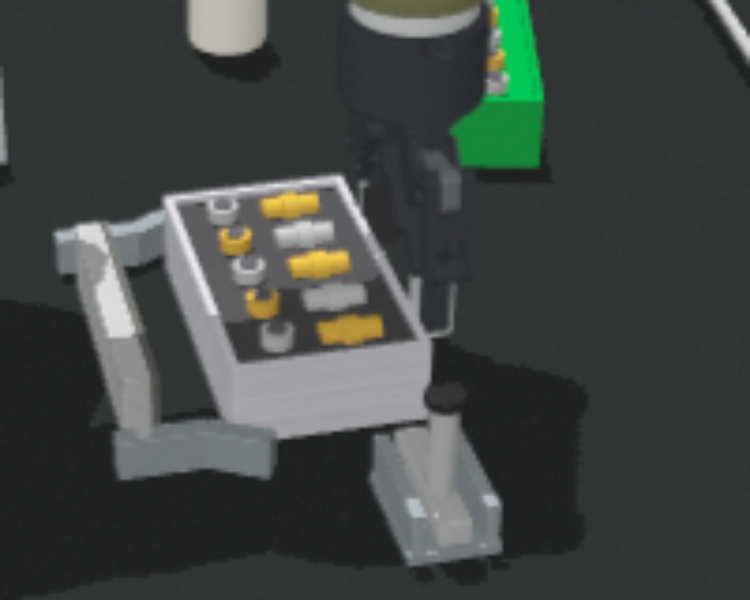

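View pics/top3.png

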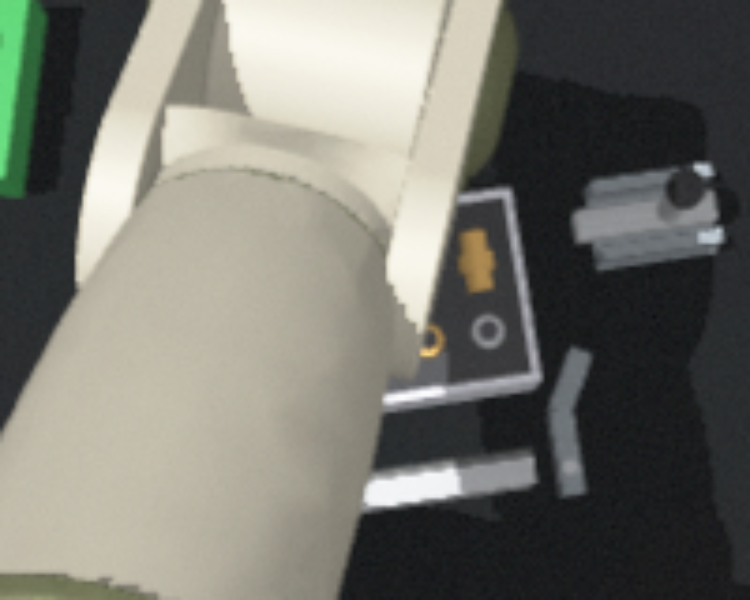

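The tray is entering the rail mouth squarely, with room beside the right rail. I'll carry on slowly.

Request:
drive_tool(
  gripper=[0,0,0,0,0,0,0,0,0,0,0,0,0,0,0,0,0,0,0,0],
  offset=[
    [0,0,-0.001],
    [0,0,-0.001],
    [0,0,-0.001],
    [0,0,-0.001],
    [0,0,-0.001],
    [0,0,-0.001],
    [0,0,-0.001],
    [0,0,-0.001],
    [0,0,-0.001],
    [0,0,-0.001],
    [0,0,-0.001],
    [0,0,-0.001],
    [0,0,-0.001],
    [0,0,-0.001],
    [0,0,-0.001],
    [0,0,-0.001],
    [0,0,-0.001],
    [0,0,-0.001],
    [0,0,-0.001],
    [0,0,-0.001],
  ],
  turn=[0,0,0,0,0,0,0,0,0,0,0,0,0,0,0,0,0,0,0,0],
)

```text
time_s: 9.5
eef_pos: [597.9, -28.6, 11.3]
ee_rot: [0.535, -0.535, 0.463, -0.463]
force: [4.2, 0.2, 0.3]
grip_width: 1.004
```

```bash
python3 - <<'E'
from h import *
rep([0,0,10])
E
```

```text
t 9.5 pos [597.9126 -28.602   11.3065] dock xy 89.99755878907642 -0.9479484857849748 F [4.1532 0.162  0.2638] Fdock 4.133867579808566 -0.4319789950778563 w 1.0037448357115077
tool axes (cols)
 [[ 0.1433  0.      0.9897]
 [-0.9897  0.      0.1433]
 [ 0.     -1.      0.    ]]
yaw of tool x -89.96 z 0.04 rel dock
offset tool m [-0.114   0.0013 -0.5876]
```

Request:
drive_tool(
  gripper=[0,0,0,0,0,0,0,0,0,0,0,0,0],
  offset=[
    [0,0,-0.0006],
    [0,0,-0.0006],
    [0,0,-0.0006],
    [0,0,-0.0006],
    [0,0,-0.0006],
    [0,0,-0.0006],
    [0,0,-0.0006],
    [0,0,-0.0006],
    [0,0,-0.0006],
    [0,0,-0.0006],
    [0,0,-0.0006],
    [0,0,-0.0006],
    [0,0,-0.0006],
  ],
  turn=[0,0,0,0,0,0,0,0,0,0,0,0,0],
)

```text
time_s: 10.58
eef_pos: [590.2, -29.7, 11.3]
ee_rot: [0.535, -0.535, 0.463, -0.463]
force: [4.0, -0.2, 0.1]
grip_width: 0.999
```

Request:
drive_tool(
  gripper=[0,0,0,0],
  offset=[
    [0,0,-0.0005],
    [0,0,-0.0005],
    [0,0,-0.0005],
    [0,0,-0.0005],
  ],
  turn=[0,0,0,0],
)

```text
time_s: 10.92
eef_pos: [588.3, -30.0, 11.3]
ee_rot: [0.535, -0.535, 0.463, -0.463]
force: [5.0, 0.7, 1.2]
grip_width: 1.002
```

Request:
drive_tool(
  gripper=[0,0],
  offset=[
    [0,0,-0.0005],
    [0,0,-0.0005],
  ],
  turn=[0,0],
)

```text
time_s: 11.08
eef_pos: [587.3, -30.2, 11.3]
ee_rot: [0.535, -0.535, 0.463, -0.463]
force: [4.7, 1.3, 0.4]
grip_width: 1.0
```

Request:
drive_tool(
  gripper=[0,0],
  offset=[
    [0,0,-0.0004],
    [0,0,-0.0004],
  ],
  turn=[0,0],
)

```text
time_s: 11.25
eef_pos: [586.5, -30.2, 11.3]
ee_rot: [-0.535, 0.535, -0.463, 0.463]
force: [4.9, 1.1, 0.8]
grip_width: 1.0
```

Request:
drive_tool(
  gripper=[0,0],
  offset=[
    [0,0,-0.0004],
    [0,0,-0.0004],
  ],
  turn=[0,0],
)

```text
time_s: 11.42
eef_pos: [585.7, -30.4, 11.3]
ee_rot: [0.535, -0.535, 0.463, -0.463]
force: [3.8, 1.0, 0.2]
grip_width: 1.0
```

Request:
drive_tool(
  gripper=[0,0],
  offset=[
    [0,0,-0.0004],
    [0,0,-0.0004],
  ],
  turn=[0,0],
)

```text
time_s: 11.58
eef_pos: [584.9, -30.5, 11.3]
ee_rot: [0.535, -0.535, 0.463, -0.463]
force: [4.7, 1.6, 0.5]
grip_width: 1.001
```

Request:
drive_tool(
  gripper=[0,0],
  offset=[
    [0,0,-0.0004],
    [0,0,-0.0004],
  ],
  turn=[0,0],
)

```text
time_s: 11.75
eef_pos: [584.6, -30.6, 11.4]
ee_rot: [0.535, -0.534, 0.463, -0.463]
force: [9.0, 1.5, -1.8]
grip_width: 0.999
```

Request:
drive_tool(
  gripper=[0,0],
  offset=[
    [0,0,-0.0004],
    [0,0,-0.0004],
  ],
  turn=[0,0],
)

```text
time_s: 11.92
eef_pos: [584.7, -30.7, 11.5]
ee_rot: [0.535, -0.534, 0.462, -0.464]
force: [12.6, 2.6, -2.9]
grip_width: 1.005
```

Contact with the stop. Subtracting about 4 N of bench drag, the press on it is about 8.5 N. I'll add a touch more and hold.

Request:
drive_tool(
  gripper=[0,0,0,0,0],
  offset=[
    [0,0,-0.0003],
    [0,0,0],
    [0,0,0],
    [0,0,0],
    [0,0,0],
  ],
  turn=[0,0,0,0,0],
)

```text
time_s: 12.33
eef_pos: [584.7, -30.7, 11.6]
ee_rot: [0.535, -0.533, 0.462, -0.464]
force: [12.0, 1.7, -3.1]
grip_width: 0.998
```

```bash
python3 - <<'E'
from h import *
rep()
E
```

```text
t 12.33 pos [584.6862 -30.6698  11.6238] dock xy 76.61136954418434 -1.1081340837099922 F [12.0098  1.6954 -3.147 ] Fdock 12.128816081513518 -0.03491875589185787 w 0.9981100970852055
tool axes (cols)
 [[ 0.1425  0.0045  0.9898]
 [-0.9898  0.      0.1425]
 [ 0.0006 -1.      0.0045]]
yaw of tool x -90.01 z -0.01 rel dock
```

Request:
drive_tool(
  gripper=[0,0,0,0,0],
  offset=[
    [0,0,-0.0004],
    [0,0,0],
    [0,0,0],
    [0,0,0],
    [0,0,0],
  ],
  turn=[0,0,0,0,0],
)

```text
time_s: 12.75
eef_pos: [584.7, -30.7, 11.8]
ee_rot: [0.536, -0.533, 0.462, -0.465]
force: [14.6, 3.2, -3.0]
grip_width: 1.007
```

Total is about 15 N, so roughly 11 N on the stop, held. I'll release gently and back away.

Request:
drive_tool(
  gripper=[0,0,0,0,0,0,0,0,0,0,0,0,0,0,0,0,0,0],
  offset=[
    [0,0,0.0005],
    [0,0,0.0005],
    [0,0,0.0005],
    [0,0,0.0005],
    [0,0,0.001],
    [0,0,0.002],
    [0,0,0.003],
    [0,0,0.004],
    [0,0,0.005],
    [0,0,0.005],
    [0,-0.005,0],
    [0,-0.01,0],
    [0,-0.02,0],
    [0,-0.025,0],
    [0,-0.025,0],
    [0,-0.025,0],
    [0,-0.02,0],
    [0,0,0],
  ],
  turn=[0,0,0,0,0,0,0,0,0,0,0,0,0,0,0,0,0,0],
)

```text
time_s: 14.25
eef_pos: [606.1, -28.0, 146.8]
ee_rot: [0.536, -0.533, 0.46, -0.465]
force: [0.4, -0.3, 0.1]
grip_width: 1.003
```

```bash
python3 - <<'E'
from h import *
rep()
im,d=ctrl.capture('side');save('side4',cv2.resize(im[180:340,270:470],(750,600)))
P=cloud('side',d);v,u=np.mgrid[0:480,0:640]
def sel(x0,x1,y0,y1,z0,z1):
    D=P-O;X=D@U;Y=D@Vv
    m=(d>0)&(X>x0)&(X<x1)&(Y>y0)&(Y<y1)&(P[...,2]>z0)&(P[...,2]<z1);return np.c_[X[m],Y[m],P[m][:,2]]
Q=sel(-30,100,-95,95,42,60);print('tray',cv2.minAreaRect(Q[:,:2].astype(np.float32)))
Q=sel(60,100,-200,-120,64,90);print('knob',len(Q),Q.mean(0),Q.min(0),Q.max(0))
Q=sel(60,100,-200,-120,32,62);print('pin',len(Q),Q.mean(0),Q.min(0),Q.max(0))
im,d=ctrl.capture('top');P=cloud('top',d)
Q=sel(60,100,-200,-120,64,90);print('knob top',len(Q),Q.mean(0) if len(Q) else 0,)
save('top4',im[100:300,200:450])
for r in ctrl.pinpoint('side','bolt_knob'): w=c2w('side',r['centre']);print(r['score'],w,(w-O)@U,(w-O)@Vv)
E
```

```text
t 14.25 pos [606.0793 -28.0308 146.8354] dock xy 98.16222571119191 -1.547360638037898 F [ 0.4462 -0.3022  0.1032] Fdock 0.398539168443211 -0.3627300434777255 w 1.0026197009727786
tool axes (cols)
 [[ 0.1433  0.0079  0.9896]
 [-0.9897 -0.002   0.1434]
 [ 0.0031 -1.      0.0076]]
yaw of tool x -89.96 z 0.04 rel dock
tray ((17.705707550048828, 0.16768646240234375), (177.4828643798828, 94.87232971191406), 89.70455169677734)
knob 111 [  77.1639 -169.7239   74.1905] [  67.8872 -178.45     64.2278] [  86.9506 -158.2625   78.9461]
pin 116 [  76.297  -171.5874   47.1603] [  70.8781 -176.0399   32.2818] [  84.4685 -163.2637   61.7339]
knob top 94 [  78.8089 -166.4266   77.1702]
0.56 [ 611.3162 -197.4735   62.6873] 79.17810108983763 -170.0047266676252
```

View pics/side4.png

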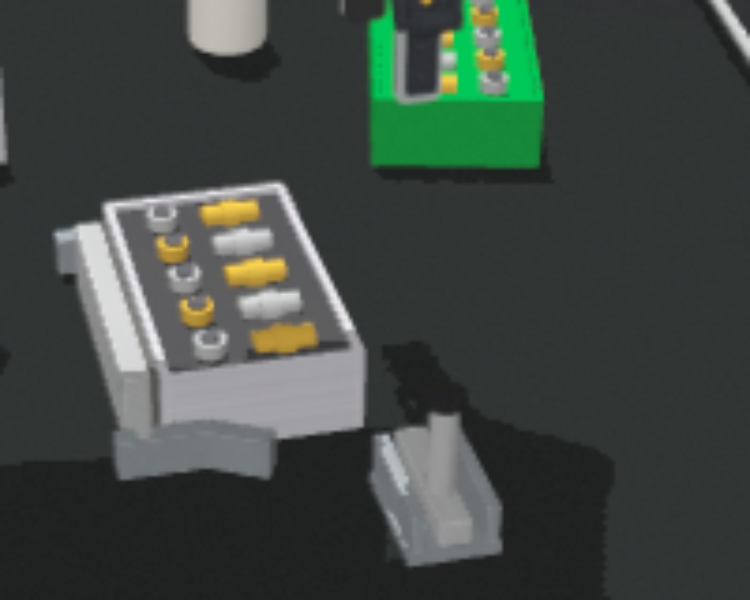

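View pics/top4.png

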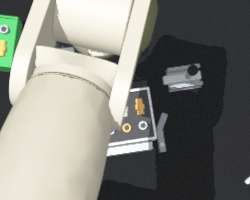

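The tray is against the stop (side crop: white stop bar at (115,330), touching the tray's near wall). The knob is at dock (79,-169). I'll shut the fingers and go to the outer side of the pin.

Request:
drive_tool(
  gripper=[0,0,1,1,1,1,1,1,1,1,1,1,1,1],
  offset=[
    [0.01,0,-0.002],
    [0.02,0,-0.003],
    [0.025,0,-0.003],
    [0.025,0,-0.003],
    [0.025,0,-0.003],
    [0.025,0,-0.003],
    [0.025,0,-0.002],
    [0.025,0,0],
    [0.02,0,0],
    [0.014,0,0],
    [0,0,0],
    [0,0,0],
    [0,0,0],
    [0,0,0],
  ],
  turn=[0,0,0,0,0,0,0,0,0,0,0,0,0,0],
)

```text
time_s: 15.57
eef_pos: [616.2, -241.1, 141.1]
ee_rot: [-0.535, 0.535, -0.463, 0.462]
force: [0.3, 0.5, 0.3]
grip_width: 0.002
```

```bash
python3 - <<'E'
from h import *
rep(O+79*U-216*Vv+np.array([0,0,40]))
E
```

```text
t 15.57 pos [ 616.18   -241.1342  141.1189] dock xy 77.76488281572126 -213.91268418971782 F [0.2919 0.4825 0.2643] Fdock 0.35777635238662947 0.4359639505729858 w 0.0017725502484991298
tool axes (cols)
 [[ 0.1443 -0.0006  0.9895]
 [-0.9895  0.0005  0.1443]
 [-0.0005 -1.     -0.0005]]
yaw of tool x -89.90 z 0.10 rel dock
offset tool m [0.0021 0.1011 0.0013]
```

Request:
drive_tool(
  gripper=[1,1,1,1,1,1,1,1,1,1,1,1,1],
  offset=[
    [0.001,0.005,0.001],
    [0,0.01,0],
    [0,0.013,0],
    [0,0.013,0],
    [0,0.013,0],
    [0,0.013,0],
    [0,0.013,0],
    [0,0.01,0],
    [0,0.007,0],
    [0,0.004,0],
    [0,0,0],
    [0,0,0],
    [0,0,0],
  ],
  turn=[0,0,0,0,0,0,0,0,0,0,0,0,0],
)

```text
time_s: 16.65
eef_pos: [617.8, -243.2, 41.1]
ee_rot: [0.535, -0.535, 0.462, -0.463]
force: [-0.3, 0.6, 0.0]
grip_width: 0.002
```

```bash
python3 - <<'E'
from h import *
rep()
im,d=ctrl.capture('side');save('side5',cv2.resize(im[180:340,290:490],(750,600)))
E
```

```text
t 16.65 pos [ 617.7704 -243.2417   41.0556] dock xy 79.03845186422295 -216.22555720560277 F [-0.2583  0.6415  0.0465] Fdock -0.16419142260504505 0.6717443777927485 w 0.001627203971314149
tool axes (cols)
 [[ 0.1432  0.0012  0.9897]
 [-0.9897 -0.0007  0.1432]
 [ 0.0008 -1.      0.001 ]]
yaw of tool x -89.96 z 0.04 rel dock
```

View pics/side5.png

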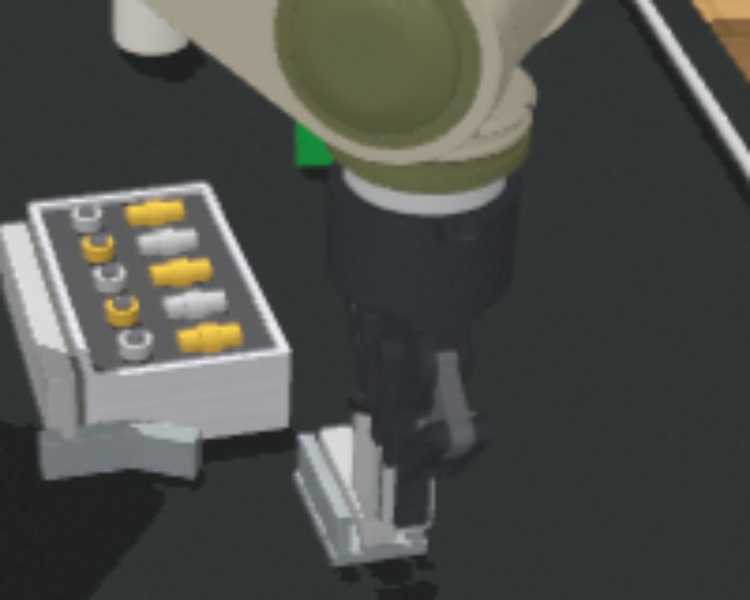

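Request:
drive_tool(
  gripper=[1,1,1,1,1,1,1,1,1,1,1,1,1,1,1,1,1,1,1,1],
  offset=[
    [-0.002,0,0],
    [-0.002,0,0],
    [-0.002,0,0],
    [-0.002,0,0],
    [-0.002,0,0],
    [-0.002,0,0],
    [-0.0015,0,0],
    [-0.0015,0,0],
    [-0.0015,0,0],
    [-0.0015,0,0],
    [-0.0015,0,0],
    [-0.0015,0,0],
    [-0.0015,0,0],
    [-0.0015,0,0],
    [-0.0015,0,0],
    [-0.0015,0,0],
    [-0.002,0,0],
    [-0.002,0,0],
    [-0.002,0,0],
    [-0.002,0,0],
  ],
  turn=[0,0,0,0,0,0,0,0,0,0,0,0,0,0,0,0,0,0,0,0],
)

```text
time_s: 18.37
eef_pos: [612.4, -208.3, 40.3]
ee_rot: [-0.535, 0.535, -0.463, 0.463]
force: [0.7, -1.6, -0.3]
grip_width: -0.004
```

```bash
python3 - <<'E'
from h import *
rep()
E
```

```text
t 18.37 pos [ 612.3704 -208.2556   40.3113] dock xy 78.68371105878936 -180.82686647290768 F [ 0.731  -1.5722 -0.2852] Fdock 0.499253331307856 -1.6603468810096131 w -0.004393880182585667
tool axes (cols)
 [[ 0.1432  0.0001  0.9897]
 [-0.9897 -0.0001  0.1432]
 [ 0.0001 -1.      0.    ]]
yaw of tool x -89.97 z 0.03 rel dock
```

Pushing the bolt at about 2 N. I'll continue another 38 mm.

Request:
drive_tool(
  gripper=[1,1,1,1,1,1,1,1,1,1,1,1,1,1,1,1,1,1,1,1],
  offset=[
    [-0.0018,0,0],
    [-0.0018,0,0],
    [-0.0018,0,0],
    [-0.0018,0,0],
    [-0.0018,0,0],
    [-0.0018,0,0],
    [-0.0018,0,0],
    [-0.0018,0,0],
    [-0.0018,0,0],
    [-0.0018,0,0],
    [-0.0018,0,0],
    [-0.0018,0,0],
    [-0.0018,0,0],
    [-0.0018,0,0],
    [-0.0018,0,0],
    [-0.0018,0,0],
    [-0.0018,0,0],
    [-0.0018,0,0],
    [-0.0018,0,0],
    [-0.0018,0,0],
  ],
  turn=[0,0,0,0,0,0,0,0,0,0,0,0,0,0,0,0,0,0,0,0],
)

```text
time_s: 20.03
eef_pos: [607.2, -172.6, 40.3]
ee_rot: [0.535, -0.535, 0.463, -0.463]
force: [0.5, -1.4, -0.4]
grip_width: -0.001
```

```bash
python3 - <<'E'
from h import *
rep()
im,d=ctrl.capture('side');save('side6',cv2.resize(im[180:340,290:490],(750,600)))
E
```

```text
t 20.03 pos [ 607.2471 -172.577    40.3148] dock xy 78.70158149466667 -144.7822982911554 F [ 0.5387 -1.3716 -0.4244] Fdock 0.33757914675297407 -1.4343724532798874 w -0.0013142879708729117
tool axes (cols)
 [[ 0.1433  0.0001  0.9897]
 [-0.9897 -0.      0.1433]
 [ 0.     -1.      0.0001]]
yaw of tool x -89.96 z 0.04 rel dock
```

View pics/side6.png

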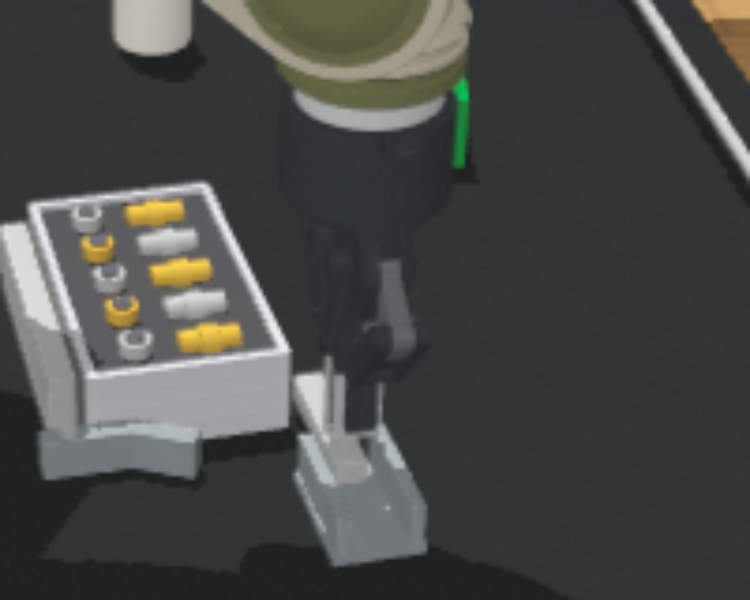

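The blade tip, at about (310,385), is clear behind the tray's far wall. About 13 mm remains.

Request:
drive_tool(
  gripper=[1,1,1,1,1,1,1,1],
  offset=[
    [-0.001,0,0],
    [-0.001,0,0],
    [-0.001,0,0],
    [-0.001,0,0],
    [-0.001,0,0],
    [-0.001,0,0],
    [-0.001,0,0],
    [-0.001,0,0],
  ],
  turn=[0,0,0,0,0,0,0,0],
)

```text
time_s: 20.75
eef_pos: [606.1, -164.7, 40.3]
ee_rot: [0.535, -0.535, 0.463, -0.463]
force: [1.1, -1.5, -0.0]
grip_width: -0.002
```

Request:
drive_tool(
  gripper=[1,1],
  offset=[
    [-0.0005,0,0],
    [-0.0005,0,0],
  ],
  turn=[0,0],
)

```text
time_s: 20.92
eef_pos: [606.0, -163.8, 40.3]
ee_rot: [0.535, -0.535, 0.463, -0.463]
force: [1.3, -0.8, -1.1]
grip_width: 0.0
```

Request:
drive_tool(
  gripper=[1,1],
  offset=[
    [-0.0005,0,0],
    [-0.0005,0,0],
  ],
  turn=[0,0],
)

```text
time_s: 21.08
eef_pos: [605.8, -162.8, 40.3]
ee_rot: [0.535, -0.535, 0.463, -0.463]
force: [1.0, -1.1, -0.7]
grip_width: 0.001
```

Request:
drive_tool(
  gripper=[1,1],
  offset=[
    [-0.0005,0,0],
    [-0.0005,0,0],
  ],
  turn=[0,0],
)

```text
time_s: 21.25
eef_pos: [605.7, -161.8, 40.3]
ee_rot: [0.535, -0.535, 0.463, -0.463]
force: [2.1, -1.6, -0.5]
grip_width: -0.001
```

Request:
drive_tool(
  gripper=[1,1],
  offset=[
    [-0.0005,0,0],
    [-0.0005,0,0],
  ],
  turn=[0,0],
)

```text
time_s: 21.42
eef_pos: [605.6, -161.0, 40.3]
ee_rot: [-0.535, 0.535, -0.463, 0.463]
force: [1.4, -3.9, -0.7]
grip_width: -0.001
```

Request:
drive_tool(
  gripper=[1,1],
  offset=[
    [-0.0005,0,0],
    [-0.0005,0,0],
  ],
  turn=[0,0],
)

```text
time_s: 21.58
eef_pos: [605.6, -160.8, 40.4]
ee_rot: [-0.534, 0.535, -0.462, 0.463]
force: [1.0, -8.6, -2.8]
grip_width: -0.001
```

Request:
drive_tool(
  gripper=[1],
  offset=[
    [-0.0005,0,0],
  ],
  turn=[0],
)

```text
time_s: 21.67
eef_pos: [605.6, -160.8, 40.4]
ee_rot: [-0.534, 0.535, -0.462, 0.464]
force: [1.9, -10.1, -2.7]
grip_width: 0.001
```

Request:
drive_tool(
  gripper=[1],
  offset=[
    [-0.0005,0,0],
  ],
  turn=[0],
)

```text
time_s: 21.75
eef_pos: [605.6, -160.7, 40.5]
ee_rot: [-0.534, 0.535, -0.462, 0.464]
force: [1.7, -12.5, -2.7]
grip_width: 0.002
```

That's the hard stop: motion has ended and the force is rising. I'll back off and lift away.

Request:
drive_tool(
  gripper=[1,1,1,1,1,1,1,1,1,1,1,1,1,1,1,1,1,1],
  offset=[
    [0.001,0,0],
    [0.001,0,0],
    [0.001,0,0],
    [0.003,0,0],
    [0.005,0,0],
    [0.008,0,0],
    [0.008,0,0],
    [0.008,-0.005,0],
    [0.005,-0.01,0],
    [0,-0.02,0],
    [0,-0.025,0],
    [0,-0.025,0],
    [0,-0.03,0],
    [0,-0.025,0],
    [0,-0.015,0],
    [0,0,0],
    [0,0,0],
    [0,0,0],
  ],
  turn=[0,0,0,0,0,0,0,0,0,0,0,0,0,0,0,0,0,0],
)

```text
time_s: 23.25
eef_pos: [610.5, -198.5, 194.3]
ee_rot: [-0.534, 0.535, -0.463, 0.462]
force: [0.6, 0.0, -0.2]
grip_width: -0.002
```

Request:
drive_tool(
  gripper=[1,1,1,1,1,1,1,1,1,1,1,1,1,1],
  offset=[
    [0.015,0,0],
    [0.02,0,-0.01],
    [0.02,0,-0.015],
    [0.02,0,-0.015],
    [0.02,0,-0.015],
    [0.02,0,-0.015],
    [0.02,0,-0.015],
    [0.02,0,-0.01],
    [0.02,0,-0.01],
    [0.02,0,0],
    [0.01,0,0],
    [0,0,0],
    [0,0,0],
    [0,0,0],
  ],
  turn=[0,0,0,0,0,0,0,0,0,0,0,0,0,0],
)

```text
time_s: 24.42
eef_pos: [536.4, -415.5, 194.5]
ee_rot: [0.535, -0.535, 0.463, -0.462]
force: [-0.6, 0.6, -0.2]
grip_width: 0.003
```

```bash
python3 - <<'E'
from h import *
rep()
for n in('side','top'):
    im,d=ctrl.capture(n);save(n+'7',im)
    P=cloud(n,d);D=P-O;X=D@U;Y=D@Vv;Z=P[...,2]
    def sel(x0,x1,y0,y1,z0,z1):
        m=(d>0)&(X>x0)&(X<x1)&(Y>y0)&(Y<y1)&(Z>z0)&(Z<z1);return np.c_[X[m],Y[m],Z[m]]
    Q=sel(-30,100,-95,95,42,60);print(n,'tray',cv2.minAreaRect(Q[:,:2].astype(np.float32)))
    Q=sel(-70,-25,-75,75,35,42);print('stop',np.percentile(Q[:,0],[1,99]))
    Q=sel(60,100,-200,-90,66,90);print('knob',len(Q),Q.mean(0) if len(Q) else 0)
    Q=sel(69.5,92,-95,-40,4,30);print('blade',len(Q),Q.min(0) if len(Q) else 0,Q.max(0) if len(Q) else 0)
    for r in ctrl.pinpoint(n,'bolt_knob'): w=c2w(n,r['centre']);print(r['score'],(w-O)@U,(w-O)@Vv)
    for q in('leak_bottle','spanner','regulator'):
        for r in ctrl.pinpoint(n,q)[:1]: print(q,c2w(n,r['centre']))
E
```

```text
t 24.42 pos [ 536.4149 -415.4699  194.5207] dock xy -26.050029522038727 -375.0892223816559 F [-0.5924  0.5895 -0.2465] Fdock -0.5022164926861128 0.6679689017951269 w 0.002652047796015273
tool axes (cols)
 [[ 0.1438 -0.0009  0.9896]
 [-0.9896  0.0014  0.1438]
 [-0.0015 -1.     -0.0007]]
yaw of tool x -89.93 z 0.07 rel dock
side tray ((11.514114379882812, 0.423583984375), (176.17303466796875, 82.56163787841797), 89.86893463134766)
stop [-53.4535 -25.4659]
knob 16 [  84.4787 -113.6069   74.7763]
blade 0 0 0
leak_bottle [552.9624 328.3621   4.4879]
spanner [ 444.2995 -379.6334    2.7209]
regulator [ 647.3798 -387.5728    0.3867]
top tray ((18.293495178222656, 0.4381256103515625), (170.13858032226562, 96.48876953125), 89.98438262939453)
stop [-51.3639 -25.084 ]
knob 90 [  78.8709 -109.3461   76.7869]
blade 156 [ 70.6028 -94.7396   4.0133] [ 87.479  -41.2568  27.2433]
0.86 81.00453159663681 -110.27682046245981
leak_bottle [556.3325 327.8639  -0.5219]
spanner [ 449.8184 -380.5826    0.6865]
regulator [ 651.7271 -390.4533    0.846 ]
```

View pics/side7.png

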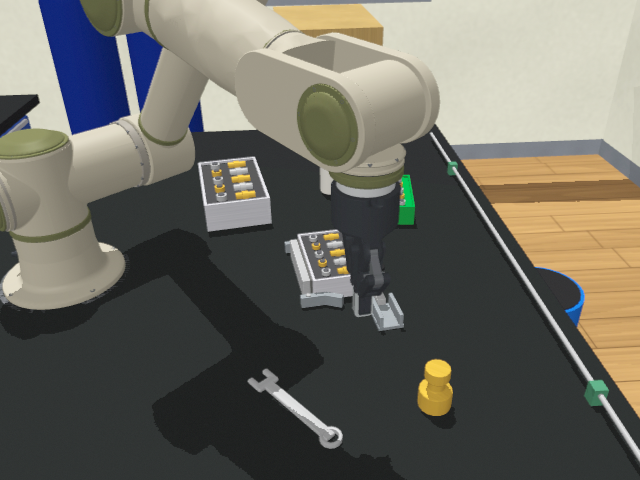

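View pics/top7.png

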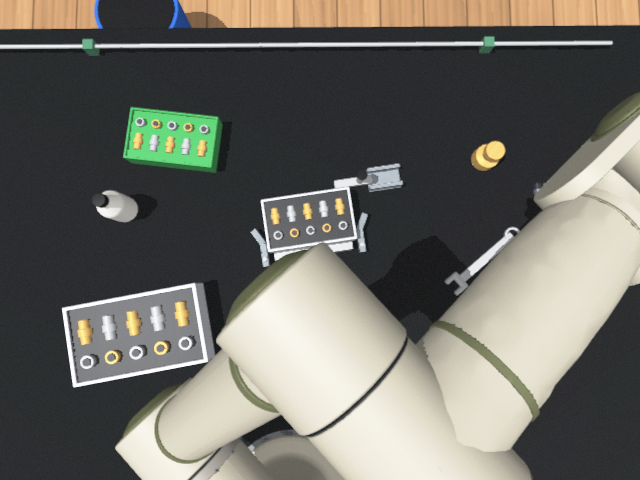

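The top picture shows the tray at (308,218) in the dock against the stop, with the blade across at (350,182). The knob is at dock y ≈ -110, which is the full 60 mm of travel. The bystanders haven't moved and the arm is clear, so I'll hand it in.

```bash
python3 - <<'E'
from rig import ctrl
print(ctrl.finish_job())
E
```

```text
the job is handed in; nothing more can be done
None
```

The tray is seated against the end stop with the bolt fully across behind it. I handed the job in at about 25 s.

- **Tray:** I hooked the open fingers behind the far lip of the small grey tray and dragged it about 90 mm squarely into the dock. Bench drag was about 4 N. The push on the tray was held at 12 to 15 N; less the drag, that is about 8 to 11 N on the stop. Contact force on the dock was never measured directly. In the worst case, with no bench drag, the stop saw about 15 N, still under 18 N.
- **Bolt:** I let go and pushed the pin along at about 2 N until it stopped hard. The push there peaked at about 12.5 N.
- **Last checks:** The top picture shows the tray square in the dock at x ≈ 18 mm, y ≈ 0. It puts the knob at y ≈ -109 to -110 mm, against -110 expected at full travel, and the blade across behind the far wall. The bottle, spanner and regulator have not moved as far as the pictures show, and the arm is clear of everything.
- **Disagreement:** The last side picture gave knob y ≈ -114 mm and tray x ≈ 11.5 mm and did not show the blade, because the gripper partly hid that area. I relied on the top view and the felt hard stop.

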